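Fetch the USB stick from behind the standing things and put them back

ROBOT

A 7-joint arm with a two-finger parallel gripper is mounted at the origin on a cart in front of the work surface, level with it; the furniture and walls round the work are solid. World frame = base frame: x ahead of the robot, y to its left, z up, the work surface at z = 0. Lengths are in m, angles in rad, forces in N, time in s.
With the tool pointing down it reaches from about 0.35 to 0.9 m from the base axis. Payload 19.9 kg.
Tool frame: the origin (TCP) lies on the centre line of the jaws, within the pads' length; the fingertips stand 19 mm ahead of it and the grasp point (between the pads) is the TCP; z points along the fingers, y is the line along which they close (so a half turn about z gives the same grasp; the last joint's range is limited). The gripper opens to 94 mm and grips with 3 to 60 N. Pads are 16 mm wide; open, the fingers measure 119 mm over their backs; the gripper's body (75 mm by 177 mm) begins 78 mm behind the grasp point.
Start: joints at [1.282, 0.417, -0.01, 1.614, 0.005, 1.111, -0.053], TCP at [0.153, -0.606, 0.224] pointing down, gripper open.
Joint ranges: [-2.81, 2.81], [-0.39, 2.02], [-1.27, 1.25], [0.06, 2.57], [-1.19, 4.33], [0.19, 2], [-2.82, 2.82]. Speed limits (rad/s): [1.89, 1.89, 2.39, 2.39, 3.01, 3.01, 3.01].

INTERFACE

Orientations are given as a rotation vector (axis times angle).
In Python, from bench import r, imaging, job gives the robot as it stands.
- The arm moves only by the tool arm_command, never from a script. Its argument "increments" is one flat list of numbers, 5 for each row, row after row: the shift along the tool's x, y, z scaled (see below), then the turn about the tool's z scaled (see below), then the gripper command: -1 is shut, 1 is fully open, values between are in proportion. A call has 1 to 20 rows; each row is the pose to reach, as a shift and turn from the pose commanded when the call began, along the tool's axes at that moment; what a row does not reach only later rows make up. The controller multiplies each number of a shift by 1 m and each number of a turn by 2 rad. A row lasts 1/10 s, in which the tool goes at most 50 mm and 8.59 degrees, less where a joint would pass 70% of its speed; a pose out of reach is approached as far as the arm can. A call with a number of a shift or a turn outside -1 to 1 is refused whole. A call with a gripper value outside its range is refused whole. The fingers move at their own pace and stop on an object; "newtons" is the grip in N (left out, the last holds). Time passes only in rows, so rows that repeat a pose let the fingers close. It gives the time, the measured TCP pose, the force, the opening and the grip force at its end, in the units of the state.
- r.observe(): the state, without advancing time (a new reading comes with each control period).
- imaging.capture(name): name is "side" or "top" or "wrist"; returns a dict with "frame" (400x640x3 uint8, blue, green, red), "range_z" (400x640 float32, m along the optical axis (not along the pixel's ray), 0 where there is no reading), "fx", "fy", "cx", "cy" (pixels), "camera_from_world" (4x4, takes a point from world to camera coordinates). Camera axes: x right, y up, looking along -z (the intrinsics and any distortion apply to the point x, -y, -z); pixel columns grow to the right and rows downward; lengths in m; the calibration is good to about 2 mm. The wrist camera is an equidistant fisheye: a pixel r from the principal point sees the ray r / f radians off the axis. A picture is of the moment at which its call begins.
- job.sign_off(): hands the job in; it is judged then, once.
The state is a dict: "time_s": time; "qpos": joint angles; "joint_vel": joint speeds; "joint_efforts": joint torques, N m; "tcp_pos": TCP position; "ee_rot": TCP orientation; "force": force on the tool from outside, world axes, zero at the start; "torque": the same for the moment, N m; "width": finger opening in m; "gripper_force": force on a finger pad.
Only numpy, scipy, OpenCV 4.12 (cv2) and the standard library are available. Lean on these libraries where they do the work, as an engineer would, in place of code of your own. Each camera call takes 0.05 s, during which the arm holds its last target. There are 200 camera calls.

TASK

The red USB stick lies at the back of the wooden desk caddy, behind the glue stick, the small bottle and the rubber stamp. First stand all three upright on the green side tray, then lay the USB stick flat in the middle of the yellow note pad, and only then stand each of the three upright again on the very spot of the caddy where it stood at the start. Leave the stapler and the calculator where they are.

Things in the scene. Friction and masses are not known exactly. Their poses are not given: they have to be found in the camera images.
- usb_stick: Red USB stick lying flat, 18 x 52 x 9 mm, 14 g; origin at the centre of its underside, its length along its own y, metal plug (12 mm wide, 4 mm thick) at -y. Its red body spans own y -14 to +26 mm, 8 mm high; grip it across its 18 mm width. It starts in the trough of the caddy, lying roughly along the caddy's y.
- glue_stick: Upright glue stick with a red cap and yellow barrel, 26 mm in diameter, 97 mm tall, 38 g; one rigid piece. Origin at the centre of its underside, z up.
- small_bottle: Small closed pink bottle with a black cap, upright, 31 mm in diameter up to 46 mm high, above that a cap 17 mm in diameter up to 79 mm, 50 g; one rigid piece. Origin at the centre of its underside, z up.
- stamp: Brown wooden rubber stamp standing upright: base 27 mm (own x) by 62 mm (own y), 20 mm high, with a waisted round handle about 24 mm thick above its middle up to 77 mm, 62 g. Origin at the centre of its underside, z up.
- caddy: Fixed bamboo caddy, 146 (own x) by 230 mm (own y), floor 6 mm above the worktop. Origin: centre of underside, +x to its back. Three flush cork spots, 62 mm wide, at own x -38, y -70, 0, +70 mm: glue stick, bottle and stamp stand on them in any order, within 3 mm of centre. Behind, near x +5, lies the USB stick. Rims 6 mm wide, 14 mm above the worktop, at back and sides; none on the front 42 mm.
- side_tray: Fixed low green tray, 240 mm (own x) by 110 mm (own y), floor 6 mm above the worktop, rim 4 mm wide and 12 mm above the worktop. Empty at the start. Origin at the centre of its underside.
- note_pad: Fixed square yellow pad of sticky notes, 69 x 69 mm, its top 14 mm above the worktop. Origin at the centre of its underside.
- stapler: Dark desk stapler, 148 x 36 x 52 mm, a bystander to the left of the work. Origin at the centre of its underside, length along own x.
- calculator: Desk calculator, 112 x 70 x 19 mm, a bystander to the right of the work, on the 3 mm thick dark desk mat. Origin at the centre of its underside, length along own x.
There are look-alikes about, which are no part of the job. Leave any blue or orange look-alike of the note_pad alone.

How it is judged:
On the way, in this order (a step that is already met when the one before it is completed fails the run):
1. glue stick, bottle and stamp all stand upright and released on the side tray (linear speed of each of glue_stick, small_bottle, stamp below 0.03 m/s and angle between each of glue_stick, small_bottle, stamp's own z axis and vertical below 0.12 rad and contact force between each of glue_stick, small_bottle, stamp and the fingers below 0.1 N and x of glue_stick in the frame of side_tray between -0.116 and 0.116 m and y of glue_stick in the frame of side_tray between -0.051 and 0.051 m and z of glue_stick in the frame of side_tray between 0.001 and 0.012 m and x of small_bottle in the frame of side_tray between -0.116 and 0.116 m and y of small_bottle in the frame of side_tray between -0.051 and 0.051 m and z of small_bottle in the frame of side_tray between 0.001 and 0.012 m and x of stamp in the frame of side_tray between -0.116 and 0.116 m and y of stamp in the frame of side_tray between -0.051 and 0.051 m and z of stamp in the frame of side_tray between 0.001 and 0.012 m), for 0.2 s.
2. the USB stick lies released on the note pad while the three still stand on the side tray (all of step 1 and linear speed of usb_stick below 0.03 m/s and angle between usb_stick's own z axis and vertical below 0.12 rad and contact force between usb_stick and the fingers below 0.1 N and horizontal distance between usb_stick and note_pad below 0.015 m and z of usb_stick in the frame of note_pad between 0.01 and 0.02 m), for 0.2 s.
At the end, for the whole second after the job is handed in: The USB stick lies flat on the note pad, its centre within 15 mm of the pad's; the glue stick, the bottle and the stamp each stand upright (within 0.12 rad) within 15 mm of where each stood at the start; all are released and at rest (linear speed of each of usb_stick, glue_stick, small_bottle, stamp below 0.03 m/s and angle between each of usb_stick, glue_stick, small_bottle, stamp's own z axis and vertical below 0.12 rad and contact force between each of usb_stick, glue_stick, small_bottle, stamp and the fingers below 0.1 N and horizontal distance between usb_stick and note_pad below 0.015 m and z of usb_stick in the frame of note_pad between 0.01 and 0.02 m and distance of each of glue_stick, small_bottle, stamp from where it was at the start of the episode below 0.015 m); the robot touches nothing.
It fails at once if the stapler is pushed more than 20 mm from its place (distance of stapler from where it was at the start of the episode above 0.02 m).
It fails at once if the calculator is pushed more than 20 mm from its place (distance of calculator from where it was at the start of the episode above 0.02 m).
It also fails if it takes over 147 s, if anything falls off the work surface, if the arm or the gripper's body presses on something with over 40 N, if the wrist force passes 120 N, or if a joint passes its speed limit or range.

## Working session

There is one attempt and no reset: what is moved stays moved. The work goes in short steps, Python scripts to look and compute and a tool call to move; the robot and the scene stay as the last step left them, time stands still between calls to the robot, and variables do not carry over. Pictures are saved under pics/ and viewed, at most 14 in all, crops included, and the job is handed in when it is done.

Besides the shell and the picture viewer there is one more tool, called after "Emit:" as name(argument=value, ...) on one line, values as JSON. arm_command: Moves the arm, as the interface text tells. Its arguments: {"type":"object","properties":{"increments":{"type":"array"},"newtons":{"type":"number"}},"required":["increments"]}

```bash
ls; mkdir -p pics
cat > h.py <<'E'
import numpy as np, cv2
from scipy.spatial.transform import Rotation as R
def cap(name):
    from bench import imaging
    c=imaging.capture(name); np.savez('%s.npz'%name,**c); return c
def load(n): return dict(np.load('%s.npz'%n))
def cloud(c):
    "world xyz per pixel from depth (pinhole)"
    h,w=c['range_z'].shape; u,v=np.meshgrid(np.arange(w),np.arange(h)); d=c['range_z']
    P=np.stack([(u-c['cx'])/c['fx']*d,-(v-c['cy'])/c['fy']*d,-d],-1)
    M=np.linalg.inv(c['camera_from_world']); return P@M[:3,:3].T+M[:3,3]
def ray(c,u,v,z):
    "pixel to world point on plane z"
    M=np.linalg.inv(c['camera_from_world']); d=M[:3,:3]@np.array([(u-c['cx'])/c['fx'],-(v-c['cy'])/c['fy'],-1.])
    o=M[:3,3]; return o+d*(z-o[2])/d[2]
E
python3 - <<'E'
from h import *
from bench import r
for n in('top','side'):
    c=cap(n); cv2.imwrite(f'pics/{n}0.png',c['frame']); print(n,np.linalg.inv(c['camera_from_world']).round(3).tolist(),c['fx'],c['cx'],c['cy'])
s=r.observe(); print({k:np.round(v,3).tolist() for k,v in s.items()}); print(R.from_rotvec(s['ee_rot']).as_matrix().round(3))
E
```

```text
pics
top [[-0.002, 0.988, -0.157, 0.236], [-1.0, -0.003, -0.012, -0.042], [-0.012, 0.157, 0.988, 1.798], [0.0, 0.0, 0.0, 1.0]] 479.31441626851966 319.959281424741 205.5068061887411
side [[-0.384, 0.527, -0.758, -0.41], [-0.923, -0.233, 0.305, 0.338], [-0.016, 0.817, 0.576, 0.736], [0.0, 0.0, 0.0, 1.0]] 364.80549899195876 318.6149171531543 203.64905427199065
{'time_s': 0.1, 'qpos': [1.282, 0.418, -0.01, 1.614, 0.005, 1.111, -0.053], 'joint_vel': [0.0, -0.001, 0.001, -0.002, -0.001, 0.0, 0.0], 'joint_efforts': [0.002, -85.257, 0.64, -42.67, -0.049, 0.016, 0.0], 'tcp_pos': [0.153, -0.606, 0.224], 'ee_rot': [-3.117, -0.387, 0.0], 'force': [-0.387, -0.388, 0.075], 'torque': [0.006, 0.008, -0.015], 'gripper_force': 0.0, 'width': 0.094}
[[ 0.97   0.244 -0.   ]
 [ 0.244 -0.97   0.001]
 [-0.    -0.001 -1.   ]]
```

View pics/top0.png

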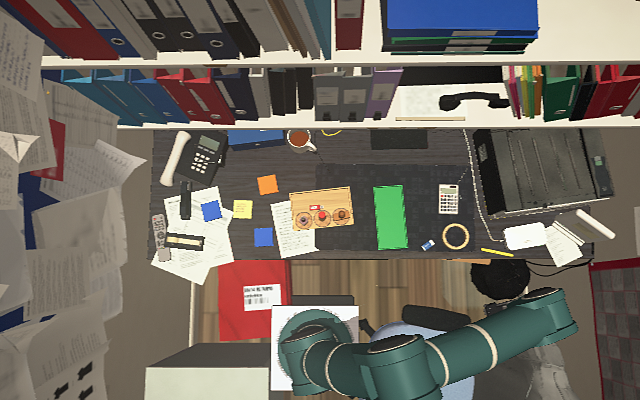

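View pics/side0.png

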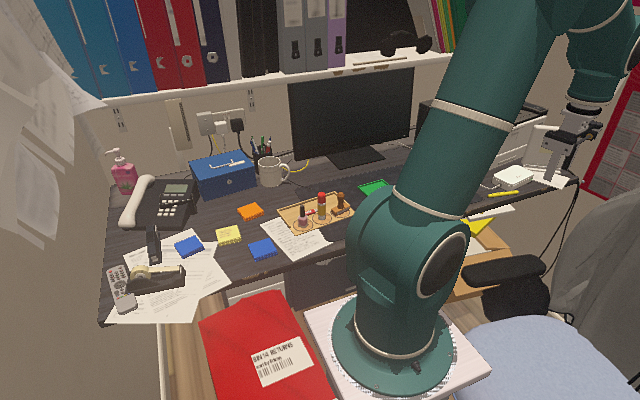

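The top view shows the caddy at (322,207), the green tray at (390,217), the yellow pad at (242,209), the calculator at (449,199) and the stapler at (186,200). Blue pads are at (211,210) and (263,237), and an orange one at (267,184). Next: a close crop and depth measurements.

Run:
```python
from h import *
c=load('top'); f=c['frame']; P=cloud(c)
a=cv2.resize(f[175:255,225:425],None,fx=4,fy=4,interpolation=cv2.INTER_CUBIC)
s=load('side')['frame'][180:250,205:385]
b=cv2.resize(s,(800,311-40),interpolation=cv2.INTER_CUBIC)
cv2.imwrite('pics/crop0.png',np.vstack([a,b]))
hsv=cv2.cvtColor(f,cv2.COLOR_BGR2HSV)
def rect(m,z,name):
    m=m.astype(np.uint8); cs,_=cv2.findContours(m,0,2)
    for k in cs:
        if cv2.contourArea(k)<60: continue
        pts=np.array([ray(c,u,v,z)[:2] for u,v in k[:,0]],np.float32)
        r=cv2.minAreaRect(pts*1000); M=cv2.moments(k); print(name,np.round(r[0],1),np.round(r[1],1),round(r[2],1),'px',round(M['m10']/M['m00']),round(M['m01']/M['m00']))
roi=np.zeros(f.shape[:2],bool); roi[165:260,165:480]=1
H,S,V=cv2.split(hsv)
rect(roi&(H>45)&(H<80)&(S>100),.012,'green')
rect(roi&(H>20)&(H<35)&(S>70)&(V>150)&(np.arange(640)<280),.014,'yellow')
rect(roi&(H>8)&(H<22)&(S>60)&(V>130)&(np.arange(640)>285),.014,'wood')
h=P[...,2]; x0=roi&(h>.045)&(h<.12)
rect(x0,.07,'tall')
n,l,st,ce=cv2.connectedComponentsWithStats(x0.astype(np.uint8))
for i in range(1,n):
    if st[i,4]>8: q=P[l==i]; print(i,ce[i].round(),st[i,4],q.min(0).round(3),q.max(0).round(3),np.median(q[q[:,2]>q[:,2].max()-.01],0).round(4))
print('table z',np.median(h[240:250,350:370]),'caddy floor pts',h[200:204,300:345:5].round(3))
red=roi&((H<6)|(H>174))&(S>140); 
for v,u in zip(*np.where(red)):
    if 285<u<360: print(u,v,P[v,u].round(3),f[v,u])
```

```text
green [ 475.7 -283.8] [240.  112.3] 3.6 px 390 217
yellow [506.  271.6] [71.8 68.7] 89.8 px 242 209
wood [508.6 -24.7] [146.  231.9] 6.2 px 322 208
tall [386.5 479.7] [119.3  47.2] 89.8 px 179 240
tall [537.8 483.2] [123.1  25.7] 2.4 px 183 198
tall [623.9 535.1] [37.5 79.5] 89.8 px 169 175
1 [169. 175.] 191 [0.582 0.506 0.059] [0.656 0.552 0.118] [0.643  0.526  0.1101]
3 [205. 166.] 25 [0.654 0.396 0.045] [0.669 0.429 0.054] [0.6643 0.4106 0.0474]
4 [213. 166.] 14 [0.654 0.371 0.045] [0.669 0.388 0.056] [0.6646 0.3826 0.0505]
14 [183. 198.] 195 [0.479 0.475 0.046] [0.604 0.502 0.064] [0.5358 0.4889 0.0559]
15 [321. 215.] 55 [ 0.458 -0.036  0.045] [ 0.484 -0.015  0.114] [ 0.4754 -0.0256  0.1071]
16 [341. 213.] 38 [ 0.469 -0.109  0.066] [ 0.492 -0.087  0.089] [ 0.4793 -0.0975  0.0841]
20 [303. 220.] 35 [0.444 0.027 0.045] [0.471 0.056 0.091] [0.462  0.043  0.0853]
22 [178. 240.] 220 [0.364 0.426 0.045] [0.412 0.545 0.083] [0.3881 0.5172 0.0745]
table z 0.0032211401009130114 caddy floor pts [[ 0.01   0.005  0.004  0.012  0.006 -0.007  0.004  0.006  0.001]
 [ 0.007  0.003  0.009  0.011 
[... 2186 characters left out ...]
022  0.106] [ 75  85 253]
321 215 [ 0.469 -0.026  0.108] [ 77  89 249]
322 215 [ 0.47  -0.029  0.103] [ 77  89 249]
323 215 [ 0.47  -0.033  0.101] [ 76  88 253]
324 215 [ 0.47  -0.036  0.098] [ 69  76 250]
319 216 [ 0.466 -0.018  0.103] [ 68  77 231]
320 216 [ 0.468 -0.022  0.093] [ 84  94 255]
321 216 [ 0.466 -0.026  0.103] [ 78  91 255]
322 216 [ 0.467 -0.029  0.099] [ 78  91 255]
323 216 [ 0.467 -0.033  0.101] [ 85  97 255]
324 216 [ 0.467 -0.036  0.099] [ 64  72 226]
320 217 [ 0.463 -0.022  0.099] [ 60  68 203]
321 217 [ 0.463 -0.026  0.103] [ 74  86 255]
322 217 [ 0.463 -0.029  0.1  ] [ 75  86 255]
323 217 [ 0.463 -0.033  0.1  ] [ 71  81 213]
322 218 [ 0.46  -0.029  0.099] [ 47  59 118]
```

View pics/crop0.png

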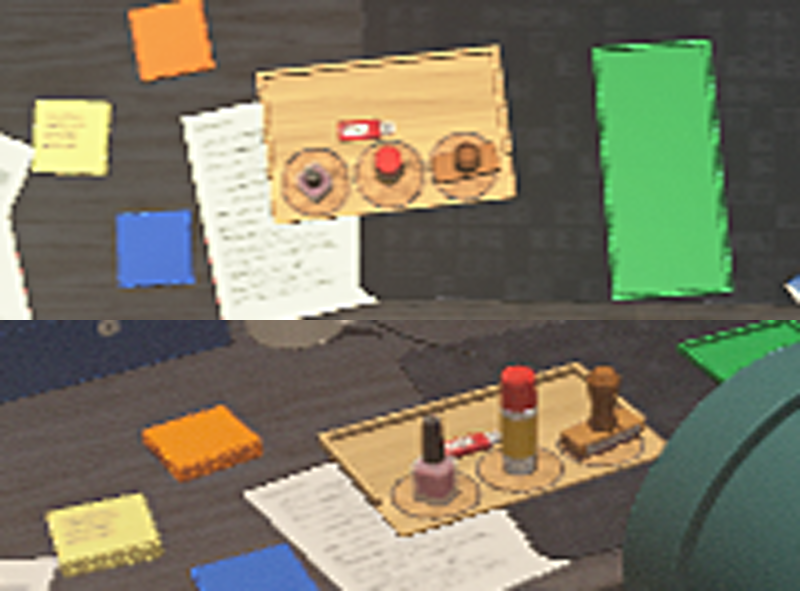

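The choice in the crop is clear. The candidates:
- **Red:** the USB stick at top (316,207), with the plug to the right. The red glue cap at (321,215) is not it.
- **Pads:** yellow at (242,209). The blue (211,210) and (263,237) and the orange (267,184) are look-alikes.
- **Order on the caddy:** bottle left (303,220), glue stick middle, stamp right (341,213).

Next I move above the caddy, jaws closing along its x.

Emit:
arm_command(increments=[0.449,-0.482,-0.076,-0.716,1,0.449,-0.482,-0.076,-0.716,1,0.449,-0.482,-0.076,-0.716,1,0.449,-0.482,-0.076,-0.716,1,0.449,-0.482,-0.076,-0.716,1,0.449,-0.482,-0.076,-0.716,1,0.449,-0.482,-0.076,-0.716,1,0.449,-0.482,-0.076,-0.716,1,0.449,-0.482,-0.076,-0.716,1,0.449,-0.482,-0.076,-0.716,1,0.449,-0.482,-0.076,-0.716,1,0.449,-0.482,-0.076,-0.716,1,0.449,-0.482,-0.076,-0.716,1,0.449,-0.482,-0.076,-0.716,1,0.449,-0.482,-0.076,-0.716,1,0.449,-0.482,-0.076,-0.716,1,0.449,-0.482,-0.076,-0.716,1,0.449,-0.482,-0.076,-0.716,1])

```text
time_s: 1.9
tcp_pos: [0.47, -0.03, 0.3003]
ee_rot: [-2.1, -2.336, 0.001]
force: [0.4, -0.4, 0.5]
width: 0.094
gripper_force: 0.0
```

```bash
cat >> h.py <<'E'
def wcloud(c):
    "world xyz per pixel, wrist equidistant fisheye"
    h,w=c['range_z'].shape; u,v=np.meshgrid(np.arange(w),np.arange(h)); 
    a=(u-c['cx'])/c['fx']; b=(v-c['cy'])/c['fy']; th=np.hypot(a,b)+1e-9; k=np.tan(th)/th; d=c['range_z']
    P=np.stack([a*k*d,-b*k*d,-d],-1); M=np.linalg.inv(c['camera_from_world']); return P@M[:3,:3].T+M[:3,3]
def wplane(c,z):
    "world xy of every wrist pixel on plane z"
    c=dict(c); M=np.linalg.inv(c['camera_from_world']); c['range_z']=np.ones((400,640)); Q=wcloud(c); o=M[:3,3]; d=Q-o
    return (o+d*((z-o[2])/d[...,2])[...,None])[...,:2]
def state():
    from bench import r
    s=r.observe(); m=R.from_rotvec(s['ee_rot']).as_matrix(); print('t',s['time_s'],'tcp',np.round(s['tcp_pos'],4),'yaw y',round(np.degrees(np.arctan2(m[1,1],m[0,1])),2),'w',round(s['width'],4),'gf',round(s['gripper_force'],1),'F',np.round(s['force'],1)); return s,m
def go(*ts):
    "print increments to x,y,z,yaw(deg of tool y, mod 180)"
    s,m=state(); y=np.arctan2(m[1,1],m[0,1])
    for t in ts:
        d=m.T@(np.array(t[:3])-s['tcp_pos']); e=np.radians(t[3])-y; e=(e+np.pi/2)%np.pi-np.pi/2
        print(t,'->',d.round(4).tolist(),round(-e/2,4))
E
python3 - <<'E'
from h import *
state(); c=cap('wrist'); cv2.imwrite('pics/w1.png',c['frame']); print(np.linalg.inv(c['camera_from_world']).round(3).tolist(),c['fx'],c['cx'],c['cy'])
E
```

```text
t 1.9 tcp [ 0.47   -0.03    0.3003] yaw y 6.09 w 0.094 gf 0.0 F [ 0.4 -0.4  0.5]
[[0.994, -0.101, -0.03, 0.461], [0.105, 0.954, 0.282, 0.053], [-0.0, -0.283, 0.959, 0.46], [0.0, 0.0, 0.0, 1.0]] 309.70691628693146 320.1247744182518 205.2994422633955
```

View pics/w1.png

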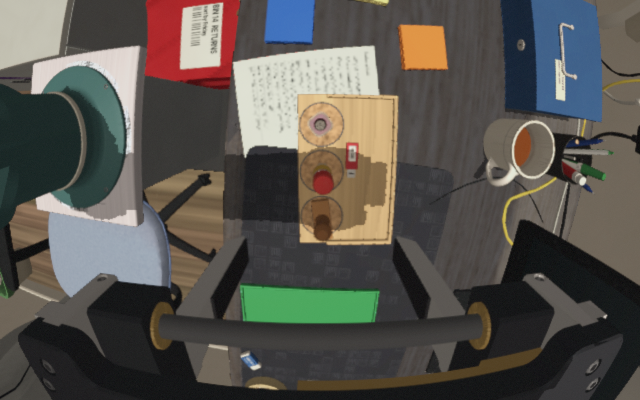

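The wrist view shows the bottle at (321,124), glue cap at (322,183), stamp at (322,225), and USB stick at (352,157) with its plug pointing down (-y). I'll measure all of them here.

Run:
```python
from h import *
c=load('wrist'); P=wcloud(c); f=c['frame']; H,S,V=cv2.split(cv2.cvtColor(f,cv2.COLOR_BGR2HSV)); h=P[...,2]
u,v=np.meshgrid(np.arange(640),np.arange(400)); 
def box(a,b,cc,d): return (u>=a)&(u<=b)&(v>=cc)&(v<=d)
def rect(m,z,n):
    k=max(cv2.findContours(m.astype(np.uint8),0,1)[0],key=cv2.contourArea); W=wplane(c,z); p=np.array([W[b,a] for a,b in k[:,0]],np.float32)
    q=cv2.minAreaRect(p*1000); print(n,np.round(q[0],1),np.round(q[1],1),round(q[2],1)); return k
for n,b in dict(bottle=box(305,340,108,143),glue=box(305,337,155,198),stamp=box(300,340,198,243)).items():
    q=P[b]; z=q[:,2]; t=np.percentile(z,97); w=q[(z>t-.008)&(z<t+.006)]; print(n,'ztop',t.round(4),len(w),w.mean(0).round(4),((w.min(0)+w.max(0))/2).round(4),np.ptp(w,0).round(3))
    m=b&(h>.045); print('  all>.045',((P[m].min(0)+P[m].max(0))/2).round(4))
b=box(305,337,155,198)&(h>t-.01)
m=box(300,400,90,246)&(H>8)&(H<26)&(S>50)&(V>120); rect(cv2.morphologyEx(m.astype(np.uint8),3,np.ones((9,9))),.014,'caddy')
red=((H<8)|(H>172))&(S>120)
rect(box(342,364,138,180)&red,.014,'usb red')
m=box(342,366,138,182)&(H>8)&(H<26)&(S>50)
W=wplane(c,.013)
for a,bb in ((352,145),(352,168),(352,175)): print(a,bb,W[bb,a].round(4),f[bb,a],h[bb,a].round(4))
rect(red&box(305,337,165,198)&(h>.09),.103,'glue cap')
rect((H>45)&(H<80)&(S>100)&box(230,390,280,330),.012,'green')
print('caddy floor',np.median(h[110:140,370:388]),np.median(h[190:230,370:388]),'spot',np.median(h[box(328,340,155,165)]),'usb h',np.median(h[box(347,357,146,166)&red]),'tray',np.median(h[300:312,280:340]))
a=cv2.resize(f[90:250,290:410],None,fx=4,fy=3.7,interpolation=cv2.INTER_CUBIC); cv2.imwrite('pics/w1c.png',a)
```

```text
bottle ztop 0.0844 101 [0.4618 0.0431 0.0837] [0.4627 0.0431 0.0814] [0.014 0.014 0.009]
  all>.045 [0.4613 0.0444 0.254 ]
glue ztop 0.103 362 [ 0.4727 -0.0255  0.1017] [ 0.4729 -0.0262  0.0997] [0.025 0.025 0.009]
  all>.045 [0.4722 0.0072 0.253 ]
stamp ztop 0.0816 241 [ 0.4794 -0.0958  0.0787] [ 0.4796 -0.0971  0.0787] [0.024 0.024 0.01 ]
  all>.045 [ 0.4767 -0.028   0.2525]
caddy [511.2 -22.4] [144.3 230. ] 5.5
usb red [512.4   1.6] [16.2 36.8] 7.0
352 145 [0.5113 0.017 ] [130 136 206] 0.0133
352 168 [ 0.5155 -0.0167] [ 49  51 124] 0.0142
352 175 [ 0.5168 -0.027 ] [119 128 136] 0.0118
glue cap [472.8 -24.9] [23.7 25.4] 6.1
green [ 474.4 -263.5] [240.5  83.4] 3.8
caddy floor 0.005376424918631328 0.005409376148287681 spot 0.006404050537786976 usb h 0.013509718342033628 tray 0.005427545880931528
```

View pics/w1c.png

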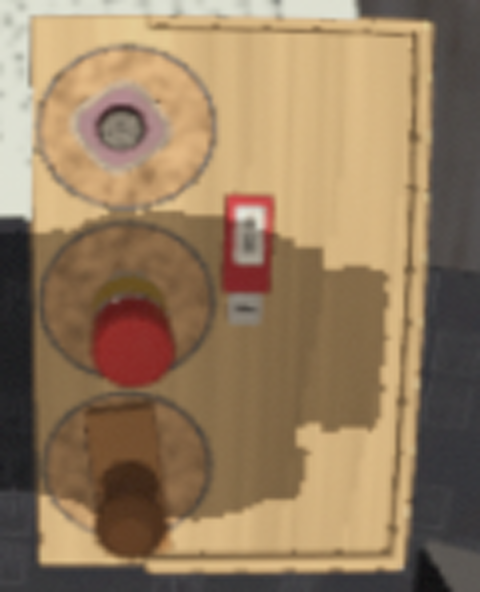

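Seen close: the USB body is at about (0.512, 0.002), yaw 6–7°. Bottle, glue stick and stamp are at x/y (0.462,0.043), (0.473,-0.025) and (0.480,-0.097). The bottle's body looks diamond-shaped from above, so I'll hold it by its round cap. Glue stick first.

Emit:
arm_command(increments=[0.004,0.003,0.24,0,1,0.004,0.003,0.24,0,1,0.004,0.003,0.24,0,1,0.004,0.003,0.24,0,1,0.004,0.003,0.24,0,1,0.004,0.003,0.24,0,1,0.004,0.003,0.24,0,1,0.004,0.003,0.24,0,-1,0.004,0.003,0.24,0,-1,0.004,0.003,0.24,0,-1,0.004,0.003,0.24,0,-1,0.004,0.003,0.24,0,-1,0.004,0.003,0.24,0,-1,0.004,0.003,0.24,0,-1,0.004,0.003,0.24,0,-1,0.004,0.003,0.24,0,-1], newtons=15)

```text
time_s: 3.55
tcp_pos: [0.4728, -0.0246, 0.0604]
ee_rot: [-2.098, -2.338, 0.0]
force: [-0.4, -0.4, 0.9]
width: 0.0251
gripper_force: 11.9
```

Run:
```python
from h import *
go((.4728,-.0255,.24,6.1),(.475+.08,-.284+.005,.24,6.1),(.475+.08,-.284+.005,.062,6.1))
```

```text
t 3.55 tcp [ 0.4728 -0.0246  0.0604] yaw y 6.19 w 0.0251 gf 11.9 F [-0.4 -0.4  0.9]
(0.4728, -0.0255, 0.24, 6.1) -> [-0.0009, -0.0001, -0.1796] 0.0008
(0.5549999999999999, -0.27899999999999997, 0.24, 6.1) -> [-0.2617, 0.0542, -0.1797] 0.0008
(0.5549999999999999, -0.27899999999999997, 0.062, 6.1) -> [-0.2618, 0.0543, -0.0017] 0.0008
```

Emit:
arm_command(increments=[0,0,-0.18,0,-1,0,0,-0.18,0,-1,0,0,-0.18,0,-1,0,0,-0.18,0,-1,-0.262,0.054,-0.18,0,-1,-0.262,0.054,-0.18,0,-1,-0.262,0.054,-0.18,0,-1,-0.262,0.054,-0.18,0,-1,-0.262,0.054,-0.18,0,-1,-0.262,0.054,-0.18,0,-1,-0.262,0.054,-0.18,0,-1,-0.262,0.054,-0.18,0,-1,-0.262,0.054,-0.05,0,-1,-0.262,0.054,-0.05,0,-1,-0.262,0.054,-0.05,0,-1,-0.262,0.054,-0.02,0,-1,-0.262,0.054,-0.001,0,-1,-0.262,0.054,-0.001,0,-1,-0.262,0.054,-0.001,0,-1])

```text
time_s: 5.45
tcp_pos: [0.5551, -0.2783, 0.0624]
ee_rot: [2.097, 2.339, 0.001]
force: [1.0, -0.2, -0.9]
width: 0.0253
gripper_force: 15.0
```

Run:
```python
from h import *
state()
```

```text
t 5.45 tcp [ 0.5551 -0.2783  0.0624] yaw y 6.26 w 0.0253 gf 15.0 F [ 1.  -0.2 -0.9]
```

Emit:
arm_command(increments=[0,0,0.0015,0,-1,0,0,0.0015,0,-1,0,0,0.0015,0,0.3,0,0,0.0015,0,0.3,0,0,0.0015,0,0.3,0,0,0.0015,0,1,0,0,0.0015,0,1,0,0,0.0015,0,1,0,0,-0.18,0,1,0,0,-0.18,0,1,0,0,-0.18,0,1,0,0,-0.18,0,1,0.189,-0.055,-0.18,0,1,0.189,-0.055,-0.18,0,1,0.189,-0.055,-0.18,0,1,0.189,-0.055,-0.18,0,1,0.189,-0.055,-0.18,0,1,0.189,-0.055,-0.18,0,1,0.189,-0.055,-0.18,0,1])

```text
time_s: 7.35
tcp_pos: [0.48, -0.0982, 0.2415]
ee_rot: [2.099, 2.337, -0.0]
force: [0.8, -0.4, 0.0]
width: 0.0938
gripper_force: 0.0
```

Run:
```python
from h import *
go((.4795,-.0965,.06,6.1))
c=cap('wrist'); cv2.imwrite('pics/w2.png',c['frame'])
c=cap('top'); P=cloud(c); q=P[170:260,370:415].reshape(-1,3); q=q[q[:,2]>.06]; q=q[q[:,2]<.12]; print(len(q),np.median(q,0))
```

```text
t 7.35 tcp [ 0.48   -0.0982  0.2415] yaw y 6.13 w 0.0938 gf 0.0 F [ 0.8 -0.4  0. ]
(0.4795, -0.0965, 0.06, 6.1) -> [0.0018, -0.0003, 0.1815] 0.0002
57 [ 0.55257    -0.27755006  0.10131775]
```

View pics/w2.png

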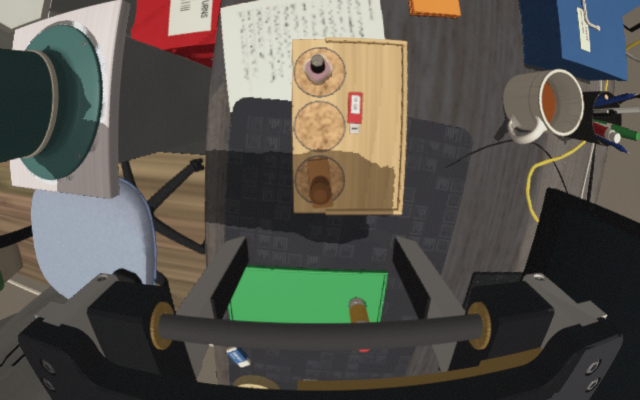

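The glue stick stands on the tray at wrist (358,305), and top depth puts its top at z 0.10. Now the stamp, by its handle.

Emit:
arm_command(increments=[0.002,0,0.18,0,1,0.002,0,0.18,0,1,0.002,0,0.18,0,1,0.002,0,0.18,0,1,0.002,0,0.18,0,1,0.002,0,0.18,0,1,0.002,0,0.18,0,-1,0.002,0,0.18,0,-1,0.002,0,0.18,0,-1,0.002,0,0.18,0,-1,0.002,0,0.18,0,-1,0.002,0,0.18,0,-1,0.002,0,0.18,0,-1,0.002,0,0.18,0,-1,0.002,0,0.18,0,-1,0.002,0,0.18,0,-1], newtons=20)

```text
time_s: 9.05
tcp_pos: [0.4795, -0.0953, 0.0614]
ee_rot: [-2.098, -2.338, 0.0]
force: [-0.1, -0.4, -0.3]
width: 0.0241
gripper_force: 20.0
```

Run:
```python
from h import *
go((.475,-.284,.062,6.1))
```

```text
t 9.05 tcp [ 0.4795 -0.0953  0.0614] yaw y 6.19 w 0.0241 gf 20.0 F [-0.1 -0.4 -0.3]
(0.475, -0.284, 0.062, 6.1) -> [-0.1871, -0.0248, -0.0006] 0.0008
```

Emit:
arm_command(increments=[0,0,-0.15,0,-1,0,0,-0.15,0,-1,0,0,-0.15,0,-1,0,0,-0.15,0,-1,-0.187,-0.025,-0.15,0,-1,-0.187,-0.025,-0.15,0,-1,-0.187,-0.025,-0.15,0,-1,-0.187,-0.025,-0.15,0,-1,-0.187,-0.025,-0.15,0,-1,-0.187,-0.025,-0.15,0,-1,-0.187,-0.025,-0.05,0,-1,-0.187,-0.025,-0.05,0,-1,-0.187,-0.025,-0.05,0,-1,-0.187,-0.025,-0.02,0,-1,-0.187,-0.025,-0.001,0,-1,-0.187,-0.025,-0.001,0,-1,-0.187,-0.025,-0.001,0,-1])

```text
time_s: 10.75
tcp_pos: [0.4759, -0.2837, 0.0645]
ee_rot: [2.096, 2.338, 0.001]
force: [0.0, -0.1, -0.3]
width: 0.024
gripper_force: 20.0
```

Run:
```python
from h import *
go((.475,-.284,.062,6.1),(.462,.0433,.21,6.1))
```

```text
t 10.75 tcp [ 0.4759 -0.2837  0.0645] yaw y 6.24 w 0.024 gf 20.0 F [ 0.  -0.1 -0.3]
(0.475, -0.284, 0.062, 6.1) -> [-0.0002, -0.0009, 0.0025] 0.0012
(0.462, 0.0433, 0.21, 6.1) -> [0.3265, 0.0219, -0.1457] 0.0012
```

Emit:
arm_command(increments=[0,0,0.0025,0,-1,0,0,0.0025,0,-1,0,0,0.0025,0,-1,0,0,0.0025,0,0.2,0,0,0.0025,0,0.2,0,0,0.0025,0,0.2,0,0,0.0025,0,0.2,0,0,-0.15,0,0.2,0,0,-0.15,0,0.2,0,0,-0.15,0,0.2,0,0,-0.15,0,0.2,0.326,0.022,-0.15,0,1,0.326,0.022,-0.15,0,1,0.326,0.022,-0.15,0,1,0.326,0.022,-0.15,0,1,0.326,0.022,-0.15,0,1,0.326,0.022,-0.15,0,1,0.326,0.022,-0.15,0,1,0.326,0.022,-0.15,0,1,0.326,0.022,-0.15,0,1])

```text
time_s: 12.75
tcp_pos: [0.4614, 0.0426, 0.2122]
ee_rot: [-2.097, -2.339, 0.0]
force: [-0.5, -0.8, -0.4]
width: 0.0942
gripper_force: 0.0
```

Run:
```python
from h import *
go((.462,.0433,.074,6.1))
c=cap('top'); P=cloud(c); q=P[170:260,370:415].reshape(-1,3); q=q[(q[:,2]>.06)&(q[:,2]<.12)]
for m in(q[:,0]>.52,q[:,0]<=.52): print(m.sum(),np.median(q[m],0).round(4))
```

```text
t 12.75 tcp [0.4614 0.0426 0.2122] yaw y 6.25 w 0.0942 gf 0.0 F [-0.5 -0.8 -0.4]
(0.462, 0.0433, 0.074, 6.1) -> [0.0006, 0.0007, 0.1382] 0.0013
58 [ 0.5526 -0.2783  0.0999]
41 [ 0.4747 -0.2855  0.0779]
```

Emit:
arm_command(increments=[0.001,0.001,0.136,0,1,0.001,0.001,0.136,0,1,0.001,0.001,0.136,0,1,0.001,0.001,0.136,0,1,0.001,0.001,0.136,0,1,0.001,0.001,0.136,0,-1,0.001,0.001,0.136,0,-1,0.001,0.001,0.136,0,-1,0.001,0.001,0.136,0,-1,0.001,0.001,0.136,0,-1,0.001,0.001,0.136,0,-1,0.001,0.001,0.136,0,-1,0.001,0.001,0.136,0,-1,0.001,0.001,0.136,0,-1,0.001,0.001,0.136,0,-1], newtons=20)

```text
time_s: 14.3
tcp_pos: [0.4624, 0.0437, 0.0764]
ee_rot: [-2.098, -2.338, -0.0]
force: [-0.2, -0.7, 1.6]
width: 0.0173
gripper_force: 0.1
```

Run:
```python
from h import *
go((.462,.0433,.225,6.1),(.394,-.289,.225,6.1),(.394,-.289,.077,6.1))
```

```text
t 14.3 tcp [0.4624 0.0437 0.0764] yaw y 6.19 w 0.0173 gf 0.1 F [-0.2 -0.7  1.6]
(0.462, 0.0433, 0.225, 6.1) -> [-0.0003, -0.0005, -0.1486] 0.0008
(0.394, -0.289, 0.225, 6.1) -> [-0.3233, -0.1039, -0.1486] 0.0008
(0.394, -0.289, 0.077, 6.1) -> [-0.3233, -0.1039, -0.0006] 0.0008
```

Emit:
arm_command(increments=[0,0,0,0,-1,0,0,0,0,-1,0,0,-0.15,0,-1,0,0,-0.15,0,-1,0,0,-0.15,0,-1,0,0,-0.15,0,-1,-0.323,-0.104,-0.15,0,-1,-0.323,-0.104,-0.15,0,-1,-0.323,-0.104,-0.15,0,-1,-0.323,-0.104,-0.15,0,-1,-0.323,-0.104,-0.15,0,-1,-0.323,-0.104,-0.15,0,-1,-0.323,-0.104,-0.15,0,-1,-0.323,-0.104,-0.15,0,-1,-0.323,-0.104,-0.15,0,-1,-0.323,-0.104,-0.03,0,-1,-0.323,-0.104,-0.03,0,-1,-0.323,-0.104,-0.03,0,-1,-0.323,-0.104,-0.001,0,-1,-0.323,-0.104,-0.001,0,-1])

```text
time_s: 16.3
tcp_pos: [0.3932, -0.2865, 0.0752]
ee_rot: [-2.093, -2.337, -0.001]
force: [-0.6, -0.5, 0.2]
width: 0.0164
gripper_force: 20.0
```

Run:
```python
from h import *
go((.394,-.289,.077,6.1),(.512,.002,.22,6.1))
```

```text
t 16.3 tcp [ 0.3932 -0.2865  0.0752] yaw y 6.31 w 0.0164 gf 20.0 F [-0.6 -0.5  0.2]
(0.394, -0.289, 0.077, 6.1) -> [-0.0026, 0.0005, -0.0018] 0.0019
(0.512, 0.002, 0.22, 6.1) -> [0.2742, 0.1494, -0.1442] 0.0019
```

Emit:
arm_command(increments=[0,0,0,0,-1,0,0,0,0,-1,0,0,0.001,0,-1,0,0,0.001,0,-0.1,0,0,0.001,0,-0.1,0,0,0.001,0,-0.1,0,0,0.001,0,-0.1,0,0,-0.145,0,-0.1,0,0,-0.145,0,-0.1,0,0,-0.145,0,-0.1,0,0,-0.145,0,-0.1,0.274,0.149,-0.145,0,0,0.274,0.149,-0.145,0,0,0.274,0.149,-0.145,0,0,0.274,0.149,-0.145,0,0,0.274,0.149,-0.145,0,0,0.274,0.149,-0.145,0,0,0.274,0.149,-0.145,0,0,0.274,0.149,-0.145,0,0,0.274,0.149,-0.145,0,0])

```text
time_s: 18.3
tcp_pos: [0.5121, -0.0011, 0.2221]
ee_rot: [-2.099, -2.337, 0.001]
force: [-0.8, -0.4, -0.4]
width: 0.0472
gripper_force: 0.0
```

Run:
```python
from h import *
go((.512,.002,.027,6.1))
c=cap('top'); P=cloud(c); q=P[170:265,370:415].reshape(-1,3); q=q[(q[:,2]>.06)&(q[:,2]<.12)]
for m in(q[:,0]>.52,abs(q[:,0]-.475)<.04,q[:,0]<.43): print(m.sum(),np.median(q[m],0).round(4))
c=cap('wrist'); cv2.imwrite('pics/w3.png',c['frame'])
P=wcloud(c); h=P[...,2]; H,S,V=cv2.split(cv2.cvtColor(c['frame'],cv2.COLOR_BGR2HSV)); W=wplane(c,.014)
red=((H<8)|(H>172))&(S>110)&(np.hypot(W[...,0]-.512,W[...,1]-.002)<.04)
k=max(cv2.findContours(red.astype(np.uint8),0,1)[0],key=cv2.contourArea); print(cv2.boundingRect(k),[np.round(x,2) for x in cv2.minAreaRect(np.array([W[b,a]*1000 for a,b in k[:,0]],np.float32))])
```

```text
t 18.3 tcp [ 0.5121 -0.0011  0.2221] yaw y 6.16 w 0.0472 gf 0.0 F [-0.8 -0.4 -0.4]
(0.512, 0.002, 0.027, 6.1) -> [0.0031, 0.0004, 0.1951] 0.0005
59 [ 0.5522 -0.2785  0.1003]
41 [ 0.4748 -0.285   0.0811]
17 [ 0.3923 -0.2883  0.0809]
(314, 167, 15, 32) [array([512.75,   1.99]), array([17.08, 38.66]), np.float64(5.77)]
```

View pics/w3.png

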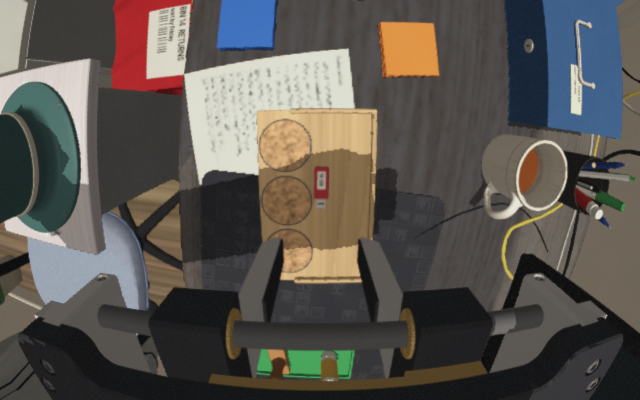

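All three stand on the tray, and the USB stick alone is left in the caddy at (321,183), body centre (0.513, 0.002). I'll grasp it.

Emit:
arm_command(increments=[0.003,0.001,0.15,0,0,0.003,0.001,0.15,0,0,0.003,0.001,0.15,0,0,0.003,0.001,0.185,0,0,0.003,0.001,0.195,0,0,0.003,0.001,0.195,0,0,0.003,0.001,0.195,0,0,0.003,0.001,0.195,0,0])

```text
time_s: 19.2
tcp_pos: [0.5138, 0.0021, 0.0286]
ee_rot: [2.099, 2.336, 0.001]
force: [0.2, -0.1, -0.1]
width: 0.0468
gripper_force: 0.0
```

Run:
```python
from h import *
state()
```

```text
t 19.2 tcp [0.5138 0.0021 0.0286] yaw y 6.12 w 0.0468 gf 0.0 F [ 0.2 -0.1 -0.1]
```

Lower 2 mm more and close.

Emit:
arm_command(increments=[0,0,0.002,0,0,0,0,0.002,0,0,0,0,0.002,0,-1,0,0,0.002,0,-1,0,0,0.002,0,-1,0,0,0.002,0,-1,0,0,0.002,0,-1,0,0,0.002,0,-1,0,0,0.002,0,-1,0,0,0.002,0,-1,0,0,-0.1,0,-1,0,0,-0.1,0,-1,0,0,-0.1,0,-1,0,0,-0.1,0,-1], newtons=15)

```text
time_s: 20.6
tcp_pos: [0.5137, 0.0025, 0.1284]
ee_rot: [2.098, 2.336, 0.001]
force: [-0.6, 0.7, 0.1]
width: 0.0179
gripper_force: 14.9
```

Run:
```python
from h import *
state(); c=cap('wrist'); cv2.imwrite('pics/w4.png',c['frame'])
f=c['frame']; H,S,V=cv2.split(cv2.cvtColor(f,cv2.COLOR_BGR2HSV)); W=wplane(c,.014)
m=(H>20)&(H<36)&(S>70)&(V>120); m[250:]=0; m[:,:200]=0; m[:,450:]=0
for k in cv2.findContours(m.astype(np.uint8),0,1)[0]:
    if cv2.contourArea(k)>150: print(cv2.boundingRect(k),[np.round(x,2) for x in cv2.minAreaRect(np.array([W[b,a]*1000 for a,b in k[:,0]],np.float32))])
go((.506-.0006,.2716+.006,.13,0),(.506-.0006,.2716+.006,.037,0))
```

```text
t 20.6 tcp [0.5137 0.0025 0.1284] yaw y 6.16 w 0.0179 gf 14.9 F [-0.6  0.7  0.1]
t 20.65 tcp [0.513  0.0025 0.1272] yaw y 6.16 w 0.0179 gf 14.9 F [ 0.4 -0.  -0.9]
(0.5054, 0.2776, 0.13, 0) -> [0.2744, 0.022, -0.0029] 0.0537
(0.5054, 0.2776, 0.037, 0) -> [0.2744, 0.022, 0.0901] 0.0537
```

View pics/w4.png

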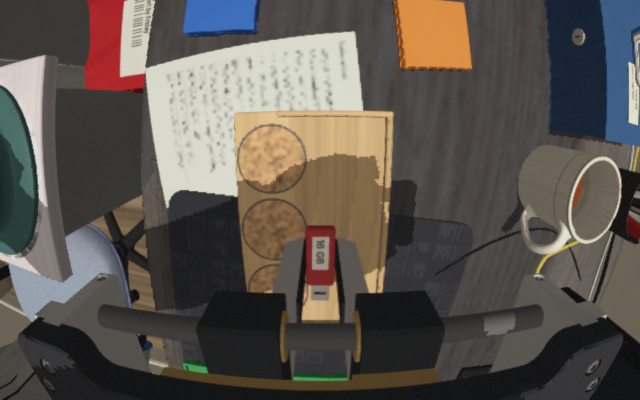

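The USB stick is held level at (320,262), clear of the caddy. I'll carry it over the yellow pad and check.

Emit:
arm_command(increments=[0.274,0.022,-0.003,0,-1,0.274,0.022,-0.003,0,-1,0.274,0.022,-0.003,0,-1,0.274,0.022,-0.003,0,-1,0.274,0.022,-0.003,0,-1,0.274,0.022,-0.003,0,-1,0.274,0.022,-0.003,0,-1,0.274,0.022,-0.003,0,-1,0.274,0.022,-0.003,0,-1])

```text
time_s: 21.55
tcp_pos: [0.5054, 0.2763, 0.1295]
ee_rot: [-2.099, -2.337, 0.003]
force: [0.2, 0.1, -0.6]
width: 0.0175
gripper_force: 14.9
```

Run:
```python
from h import *
go((.506-.0006,.2716+.006,.13,6.1),(.506-.0006,.2716+.006,.0355,6.1)); c=cap('wrist'); cv2.imwrite('pics/w5.png',c['frame'])
f=c['frame']; H,S,V=cv2.split(cv2.cvtColor(f,cv2.COLOR_BGR2HSV)); W=wplane(c,.014)
m=(H>20)&(H<38)&(S>60)&(V>100)&(np.hypot(W[...,0]-.506,W[...,1]-.2716)<.07)
p=W[m]; print(m.sum(),(np.percentile(p,[.5,99.5],axis=0)*1000).round(1))
```

```text
t 21.55 tcp [0.5054 0.2763 0.1295] yaw y 6.12 w 0.0175 gf 14.9 F [ 0.2  0.1 -0.6]
(0.5054, 0.2776, 0.13, 6.1) -> [0.0013, 0.0002, -0.0005] 0.0002
(0.5054, 0.2776, 0.0355, 6.1) -> [0.0014, 0.0003, 0.094] 0.0002
4413 [[473.2 241.9]
 [541.2 310.3]]
```

View pics/w5.png

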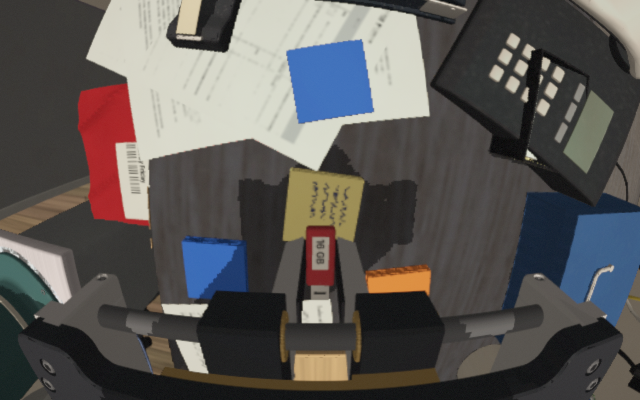

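The pad lies right below (324,205), with its centre near (0.5065, 0.273). Lowering.

Emit:
arm_command(increments=[0.003,0.001,0.06,0,-1,0.003,0.001,0.06,0,-1,0.003,0.001,0.085,0,-1,0.003,0.001,0.092,0,-1,0.003,0.001,0.092,0,-1,0.003,0.001,0.092,0,-1,0.003,0.001,0.092,0,-1])

```text
time_s: 22.3
tcp_pos: [0.5067, 0.2809, 0.0397]
ee_rot: [2.098, 2.337, 0.002]
force: [-0.2, -0.2, 0.4]
width: 0.0178
gripper_force: 14.9
```

Run:
```python
from h import *
go((.506,.279,.035,6.1),(.506,.279,.2,6.1))
```

```text
t 22.3 tcp [0.5067 0.2809 0.0397] yaw y 6.17 w 0.0178 gf 14.9 F [-0.2 -0.2  0.4]
(0.506, 0.279, 0.035, 6.1) -> [-0.0018, -0.0009, 0.0047] 0.0006
(0.506, 0.279, 0.2, 6.1) -> [-0.0017, -0.0007, -0.1603] 0.0006
```

Emit:
arm_command(increments=[-0.002,-0.001,0.002,0,-1,-0.002,-0.001,0.004,0,-1,-0.002,-0.001,0.004,0,-1,-0.002,-0.001,0.004,0,-1])

```text
time_s: 22.7
tcp_pos: [0.5053, 0.2787, 0.0345]
ee_rot: [-2.098, -2.338, 0.0]
force: [0.3, 0.4, 0.0]
width: 0.0178
gripper_force: 14.9
```

Run:
```python
from h import *
state()
```

```text
t 22.7 tcp [0.5053 0.2787 0.0345] yaw y 6.19 w 0.0178 gf 14.9 F [0.3 0.4 0. ]
```

Emit:
arm_command(increments=[0,0,0.0005,0,-0.4,0,0,0.0005,0,-0.4,0,0,0.0005,0,-0.4,0,0,0.0005,0,-0.4,0,0,-0.05,0,-0.4,0,0,-0.18,0,-0.4,0,0,-0.18,0,-0.4,0,0,-0.18,0,-0.4,0,0,-0.18,0,-0.4,0,0,-0.18,0,-0.4,0,0,-0.18,0,-0.4])

```text
time_s: 23.8
tcp_pos: [0.505, 0.2782, 0.2133]
ee_rot: [-2.098, -2.338, 0.002]
force: [-0.8, 0.4, 0.4]
width: 0.0283
gripper_force: 0.0
```

Run:
```python
from h import *
c=cap('wrist'); f=c['frame']; H,S,V=cv2.split(cv2.cvtColor(f,cv2.COLOR_BGR2HSV))
W=wplane(c,.014); near=np.hypot(W[...,0]-.506,W[...,1]-.272)<.07
pad=near&(H>20)&(H<38)&(S>60)&(V>100); red=near&((H<8)|(H>172))&(S>110); W2=wplane(c,.022)
def mr(m,W): 
    p=W[m].astype(np.float32)*1000; return [np.round(x,1) for x in cv2.minAreaRect(p)]
print(mr(cv2.morphologyEx(pad.astype(np.uint8),2,np.ones((3,3)))>0,W),mr(cv2.morphologyEx(red.astype(np.uint8),2,np.ones((3,3)))>0,W2), np.median(wcloud(c)[red],0).round(4))
v,u=np.where(near); cv2.imwrite('pics/w6.png',cv2.resize(f[v.min():v.max(),u.min():u.max()],None,fx=4,fy=4))
go((.394,-.288,.22,6.1))
```

```text
[array([507.3, 275.1]), array([71.9, 69.4]), np.float64(88.9)] [array([505.8, 278.3]), array([16.4, 37.2]), np.float64(5.9)] [0.5064 0.2733 0.0212]
t 23.85 tcp [0.5049 0.2783 0.2132] yaw y 6.19 w 0.0286 gf 0.0 F [-0.2  0.4 -0.5]
(0.394, -0.288, 0.22, 6.1) -> [-0.551, -0.1714, -0.0062] 0.0008
```

View pics/w6.png

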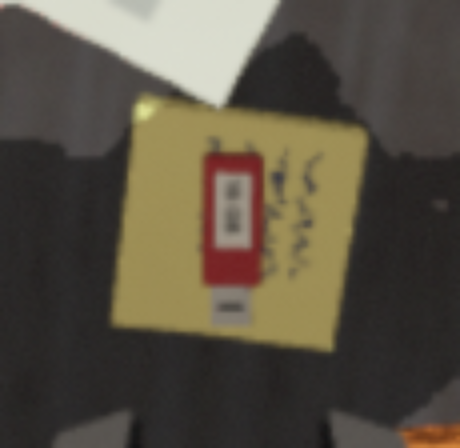

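The USB stick lies flat in the middle of the yellow pad: its red body spans (203–263, 152–287) in the crop, and its origin is about 1.5 mm from the pad centre. Now the return, bottle first.

Emit:
arm_command(increments=[-0.551,-0.173,-0.006,0,-0.1,-0.551,-0.173,-0.006,0,-0.1,-0.551,-0.173,-0.006,0,-0.1,-0.551,-0.173,-0.006,0,-0.1,-0.551,-0.173,-0.006,0,-0.1,-0.551,-0.173,-0.006,0,-0.1,-0.551,-0.173,-0.006,0,-0.1,-0.551,-0.173,-0.006,0,-0.1,-0.551,-0.173,-0.006,0,-0.1,-0.551,-0.173,-0.006,0,-0.1,-0.551,-0.173,-0.006,0,-0.1,-0.551,-0.173,-0.006,0,-0.1,-0.551,-0.173,-0.006,0,-0.1,-0.551,-0.173,-0.006,0,-0.1,-0.551,-0.173,-0.006,0,-0.1,-0.551,-0.173,-0.006,0,-0.1])

```text
time_s: 25.45
tcp_pos: [0.3932, -0.2867, 0.2203]
ee_rot: [-2.096, -2.34, -0.0]
force: [-0.2, -0.0, -0.0]
width: 0.0426
gripper_force: 0.0
```

Run:
```python
from h import *
go((.3928,-.2878,.076,6.1))
c=cap('wrist'); P=wcloud(c); h=P[...,2]
for x,y in((.393,-.288),(.475,-.285),(.553,-.2785)):
    m=(h>.06)&(h<.115)&(np.hypot(P[...,0]-x,P[...,1]-y)<.025); q=P[m]
    if m.sum()>20: t=np.percentile(q[:,2],97); w=q[q[:,2]>t-.008]; print(len(w),t.round(4),((w.min(0)+w.max(0))/2).round(4))
```

```text
t 25.45 tcp [ 0.3932 -0.2867  0.2203] yaw y 6.29 w 0.0426 gf 0.0 F [-0.2 -0.  -0. ]
(0.3928, -0.2878, 0.076, 6.1) -> [-0.0011, -0.0005, 0.1443] 0.0017
162 0.0849 [ 0.3934 -0.2901  0.0814]
351 0.0826 [ 0.4753 -0.2867  0.0792]
409 0.1033 [ 0.5555 -0.2813  0.0998]
```

Emit:
arm_command(increments=[-0.002,0,0.08,0,-0.1,-0.002,0,0.08,0,-0.1,-0.002,0,0.143,0,-0.1,-0.002,0,0.143,0,-0.1,-0.002,0,0.143,0,-0.1,-0.002,0,0.143,0,-0.1,-0.002,0,0.143,0,-1,-0.002,0,0.143,0,-1,-0.002,0,0.143,0,-1,-0.002,0,0.143,0,-1,-0.002,0,0.143,0,-1,-0.002,0,0.143,0,-1,-0.002,0,0.143,0,-1], newtons=20)

```text
time_s: 26.8
tcp_pos: [0.3933, -0.2901, 0.078]
ee_rot: [2.098, 2.337, -0.0]
force: [-0.9, 1.0, 8.5]
width: 0.0165
gripper_force: 20.0
```

Run:
```python
from h import *
go((.4624,.0437,.226,6.1),(.4624,.0437,.078,6.1))
```

```text
t 26.8 tcp [ 0.3933 -0.2901  0.078 ] yaw y 6.18 w 0.0165 gf 20.0 F [-0.9  1.   8.5]
(0.4624, 0.0437, 0.226, 6.1) -> [0.3243, 0.1047, -0.1482] 0.0007
(0.4624, 0.0437, 0.078, 6.1) -> [0.3244, 0.1046, -0.0002] 0.0007
```

Emit:
arm_command(increments=[0,0,-0.15,0,-1,0,0,-0.15,0,-1,0,0,-0.15,0,-1,0,0,-0.15,0,-1,0.324,0.105,-0.15,0,-1,0.324,0.105,-0.15,0,-1,0.324,0.105,-0.15,0,-1,0.324,0.105,-0.15,0,-1,0.324,0.105,-0.15,0,-1,0.324,0.105,-0.15,0,-1,0.324,0.105,-0.15,0,-1,0.324,0.105,-0.15,0,-1,0.324,0.105,-0.05,0,-1,0.324,0.105,-0.05,0,-1,0.324,0.105,-0.015,0,-1,0.324,0.105,-0.015,0,-1,0.324,0.105,-0.002,0,-1,0.324,0.105,-0.002,0,-1,0.324,0.105,-0.002,0,-1,0.324,0.105,-0.002,0,-1])

```text
time_s: 28.8
tcp_pos: [0.4631, 0.0435, 0.0806]
ee_rot: [2.098, 2.337, 0.002]
force: [-0.2, -0.1, -0.1]
width: 0.0161
gripper_force: 20.0
```

Run:
```python
from h import *
go((.4624,.0437,.078,6.1),(.4755,-.2855,.22,6.1))
```

```text
t 28.8 tcp [0.4631 0.0435 0.0806] yaw y 6.17 w 0.0161 gf 20.0 F [-0.2 -0.1 -0.1]
(0.4624, 0.0437, 0.078, 6.1) -> [0.0003, -0.0007, 0.0026] 0.0006
(0.4755, -0.2855, 0.22, 6.1) -> [-0.3285, -0.0228, -0.1393] 0.0006
```

Emit:
arm_command(increments=[0,-0.001,0.0025,0,-1,0,-0.001,0.0025,0,-1,0,-0.001,0.0025,0,-1,0,-0.001,0.0025,0,-0.1,0,-0.001,0.0025,0,-0.1,0,-0.001,0.0025,0,-0.1,0,-0.001,0.0025,0,-0.1,0,0,-0.14,0,0,0,0,-0.14,0,0,0,0,-0.14,0,0,0,0,-0.14,0,0,-0.328,-0.023,-0.14,0,0.1,-0.328,-0.023,-0.14,0,0.1,-0.328,-0.023,-0.14,0,0.1,-0.328,-0.023,-0.14,0,0.1,-0.328,-0.023,-0.14,0,0.1,-0.328,-0.023,-0.14,0,0.1,-0.328,-0.023,-0.14,0,0.1,-0.328,-0.023,-0.14,0,0.1,-0.328,-0.023,-0.14,0,0.1])

```text
time_s: 30.8
tcp_pos: [0.4747, -0.2847, 0.2187]
ee_rot: [-2.098, -2.337, -0.001]
force: [0.1, 0.3, -0.3]
width: 0.0519
gripper_force: 0.0
```

Run:
```python
from h import *
go((.4755,-.2855,.062,6.1))
c=cap('top'); P=cloud(c); q=P[200:240,290:350].reshape(-1,3); q=q[(q[:,2]>.06)&(q[:,2]<.12)]; print(len(q),np.median(q,0).round(4),np.percentile(q[:,2],95))
```

```text
t 30.8 tcp [ 0.4747 -0.2847  0.2187] yaw y 6.16 w 0.0519 gf 0.0 F [ 0.1  0.3 -0.3]
(0.4755, -0.2855, 0.062, 6.1) -> [-0.0011, 0.0008, 0.1567] 0.0005
15 [0.4609 0.0429 0.0816] 0.09087571535467417
```

The bottle is back on its spot. Stamp next.

Emit:
arm_command(increments=[0,0.001,0.1,0,0.1,0,0.001,0.1,0,0.1,0,0.001,0.157,0,0.1,0,0.001,0.157,0,0.1,0,0.001,0.157,0,0.1,0,0.001,0.157,0,0.1,0,0.001,0.157,0,-1,0,0.001,0.157,0,-1,0,0.001,0.157,0,-1,0,0.001,0.157,0,-1,0,0.001,0.157,0,-1,0,0.001,0.157,0,-1,0,0.001,0.157,0,-1], newtons=20)

```text
time_s: 32.15
tcp_pos: [0.476, -0.2851, 0.063]
ee_rot: [2.098, 2.338, -0.0]
force: [-2.7, -0.9, 8.7]
width: 0.0238
gripper_force: 20.0
```

Run:
```python
from h import *
go((.4795,-.0958,.062,6.1))
```

```text
t 32.15 tcp [ 0.476  -0.2851  0.063 ] yaw y 6.18 w 0.0238 gf 20.0 F [-2.7 -0.9  8.7]
(0.4795, -0.0958, 0.062, 6.1) -> [0.1878, 0.0238, 0.0009] 0.0007
```

Emit:
arm_command(increments=[0,0,-0.15,0,-1,0,0,-0.15,0,-1,0,0,-0.15,0,-1,0,0,-0.15,0,-1,0.188,0.024,-0.15,0,-1,0.188,0.024,-0.15,0,-1,0.188,0.024,-0.15,0,-1,0.188,0.024,-0.15,0,-1,0.188,0.024,-0.15,0,-1,0.188,0.024,-0.15,0,-1,0.188,0.024,-0.05,0,-1,0.188,0.024,-0.05,0,-1,0.188,0.024,-0.05,0,-1,0.188,0.024,-0.015,0,-1,0.188,0.024,-0.002,0,-1,0.188,0.024,-0.002,0,-1,0.188,0.024,-0.002,0,-1])

```text
time_s: 33.85
tcp_pos: [0.4803, -0.0957, 0.066]
ee_rot: [2.098, 2.337, 0.001]
force: [-0.0, -0.1, -0.2]
width: 0.024
gripper_force: 20.0
```

Run:
```python
from h import *
go((.4795,-.0958,.063,6.1),(.555,-.280,.22,6.1))
```

```text
t 33.85 tcp [ 0.4803 -0.0957  0.066 ] yaw y 6.17 w 0.024 gf 20.0 F [-0.  -0.1 -0.2]
(0.4795, -0.0958, 0.063, 6.1) -> [-0.0, -0.0008, 0.003] 0.0006
(0.555, -0.28, 0.22, 6.1) -> [-0.1913, 0.0546, -0.1538] 0.0006
```

Emit:
arm_command(increments=[0,-0.001,0.003,0,-1,0,-0.001,0.003,0,-1,0,-0.001,0.003,0,-1,0,-0.001,0.003,0,0.1,0,-0.001,0.003,0,0.1,0,-0.001,0.003,0,0.1,0,-0.001,0.003,0,0.1,0,0,-0.155,0,0.2,0,0,-0.155,0,0.2,0,0,-0.155,0,0.2,0,0,-0.155,0,0.2,-0.191,0.055,-0.155,0,0.2,-0.191,0.055,-0.155,0,0.2,-0.191,0.055,-0.155,0,0.2,-0.191,0.055,-0.155,0,0.2,-0.191,0.055,-0.155,0,0.2,-0.191,0.055,-0.155,0,0.2])

```text
time_s: 35.55
tcp_pos: [0.5546, -0.2796, 0.2183]
ee_rot: [-2.098, -2.336, -0.0]
force: [0.6, 0.7, 0.1]
width: 0.0565
gripper_force: 0.0
```

Run:
```python
from h import *
go((.555,-.279,.062,6.1))
c=cap('top'); P=cloud(c); q=P[200:240,290:350].reshape(-1,3); q=q[(q[:,2]>.06)&(q[:,2]<.12)&(q[:,1]<-.06)]; print(len(q),np.median(q,0).round(4))
```

```text
t 35.55 tcp [ 0.5546 -0.2796  0.2183] yaw y 6.13 w 0.0565 gf 0.0 F [0.6 0.7 0.1]
(0.555, -0.279, 0.062, 6.1) -> [0.0003, 0.0006, 0.1563] 0.0003
39 [ 0.479  -0.0977  0.0778]
```

The stamp is back. Glue stick last.

Emit:
arm_command(increments=[0,0,0.1,0,0.2,0,0,0.1,0,0.2,0,0,0.156,0,0.2,0,0,0.156,0,0.2,0,0,0.156,0,0.2,0,0,0.156,0,0.2,0,0,0.156,0,-1,0,0,0.156,0,-1,0,0,0.156,0,-1,0,0,0.156,0,-1,0,0,0.156,0,-1,0,0,0.156,0,-1,0,0,0.156,0,-1], newtons=15)

```text
time_s: 36.9
tcp_pos: [0.555, -0.2795, 0.0637]
ee_rot: [2.098, 2.338, 0.0]
force: [0.1, 0.4, 5.0]
width: 0.0255
gripper_force: 15.0
```

Run:
```python
from h import *
go((.4728,-.0250,.062,6.1))
```

```text
t 36.9 tcp [ 0.555  -0.2795  0.0637] yaw y 6.18 w 0.0255 gf 15.0 F [0.1 0.4 5. ]
(0.4728, -0.025, 0.062, 6.1) -> [0.2618, -0.0543, 0.0016] 0.0007
```

Emit:
arm_command(increments=[0,0,-0.17,0,-1,0,0,-0.17,0,-1,0,0,-0.17,0,-1,0,0,-0.17,0,-1,0.262,-0.054,-0.17,0,-1,0.262,-0.054,-0.17,0,-1,0.262,-0.054,-0.17,0,-1,0.262,-0.054,-0.17,0,-1,0.262,-0.054,-0.17,0,-1,0.262,-0.054,-0.17,0,-1,0.262,-0.054,-0.17,0,-1,0.262,-0.054,-0.17,0,-1,0.262,-0.054,-0.05,0,-1,0.262,-0.054,-0.05,0,-1,0.262,-0.054,-0.05,0,-1,0.262,-0.054,-0.015,0,-1,0.262,-0.054,-0.001,0,-1,0.262,-0.054,-0.001,0,-1,0.262,-0.054,-0.001,0,-1])

```text
time_s: 38.8
tcp_pos: [0.4733, -0.0251, 0.0648]
ee_rot: [-2.099, -2.337, -0.0]
force: [0.6, 0.8, -0.3]
width: 0.0253
gripper_force: 15.0
```

Run:
```python
from h import *
go((.4728,-.025,.063,6.1))
```

```text
t 38.8 tcp [ 0.4733 -0.0251  0.0648] yaw y 6.15 w 0.0253 gf 15.0 F [ 0.6  0.8 -0.3]
(0.4728, -0.025, 0.063, 6.1) -> [0.0001, -0.0005, 0.0018] 0.0004
```

Emit:
arm_command(increments=[0,0,0.0015,0,-1,0,0,0.0015,0,-1,0,0,0.0015,0,-1,0,0,0.0015,0,0.1,0,0,0.0015,0,0.1,0,0,0.0015,0,0.1,0,0,0.0015,0,0.1,0,0,-0.24,0,0.2,0,0,-0.24,0,0.2,0,0,-0.24,0,0.2,0,0,-0.24,0,0.2,0,0,-0.24,0,0.2,0,0,-0.24,0,0.2,0,0,-0.24,0,0.2,0,0,-0.24,0,0.2,0,0,-0.24,0,0.2])

```text
time_s: 40.4
tcp_pos: [0.4724, -0.0246, 0.3034]
ee_rot: [-2.097, -2.337, 0.001]
force: [-0.8, 0.1, -0.1]
width: 0.0563
gripper_force: 0.0
```

Run:
```python
from h import *
state(); c=cap('wrist'); P=wcloud(c); h=P[...,2]; cv2.imwrite('pics/w9.png',c['frame'])
for x,y in((.462,.043),(.4728,-.025),(.4795,-.0965)):
    m=(h>.06)&(h<.115)&(np.hypot(P[...,0]-x,P[...,1]-y)<.025); q=P[m]
    if m.sum()>20: t=np.percentile(q[:,2],97); w=q[q[:,2]>t-.008]; print(len(w),t.round(4),((w.min(0)+w.max(0))/2).round(4))
```

```text
t 40.4 tcp [ 0.4724 -0.0246  0.3034] yaw y 6.2 w 0.0563 gf 0.0 F [-0.8  0.1 -0.1]
97 0.0857 [0.4622 0.043  0.0825]
344 0.1034 [ 0.4745 -0.026   0.0999]
209 0.0831 [ 0.4796 -0.0982  0.0793]
```

View pics/w9.png

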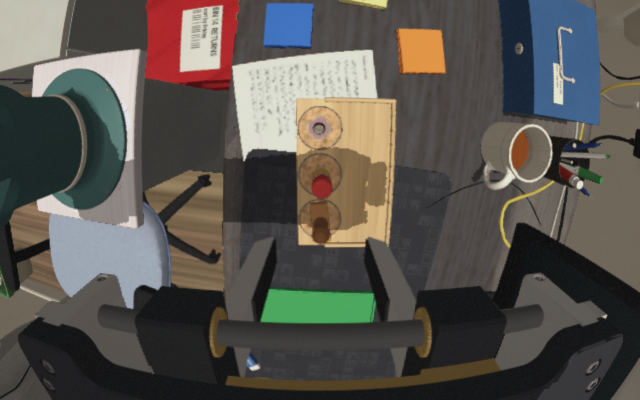

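The bottle (320,127), glue stick (321,187) and stamp (321,230) stand within 2 mm of their starting places. The gripper is clear, so I hand in.

```bash
python3 -c "
from bench import job
print(job.sign_off())"
```

```text
the job is handed in; nothing more can be done
None
```

I handed the job in at about 40 s: by camera the USB stick lies flat about 1.5 mm from the yellow pad's centre, and the glue stick, bottle and stamp stand within about 2 mm of their original spots; the sign-off gave no verdict.

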